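# Knock a finished pulse sensor out of the test fixture into its kit tray

## Task

The flat-topped sensor, with only a small glass window in its face, has passed its test: push down the rocker pad of its own nest so that the ejector lifts it up out of the fixture, then take hold of the raised sensor and set it down gently, upright, in the empty half of the kit tray. Leave the other sensor, the one with the square socket on top, seated in its nest.

Things in the scene. Friction and masses are not known exactly. Their poses are not given: they have to be found in the camera images.
- window_sensor: The sensor to take out: plain aluminium can, 36 mm in diameter, 24 mm tall, 40 to 85 g, with a flat top, in it a small round glass window (12 mm across, flush). Origin at the centre of its underside, z up. It starts fully seated in one of the fixture's two nests, top flush with the block, so it cannot be gripped until it is ejected.
- socket_sensor: The sensor to leave: the same aluminium can (36 mm diameter, 24 mm tall) but with a square black socket, 20 x 20 mm and 14 mm high, standing on its top. Origin at the centre of its underside. It starts seated in the other nest.
- fixture: Fixed two-nest test fixture: black block 60 mm (x) by 156 mm (y), top 65 mm above the table, with two round nests (bores 38 mm wide, 24 mm deep) at x = 0, y = +40 and -40 mm. Origin on the table under the block's middle, z up; yaw varies. Each nest has its own steel rocker: it runs at the same y from under the nest to -x, pivots at x = -60 mm and ends in a rubber pad.
- tray: Fixed white kit tray, 130 mm (x) by 240 mm (y), walls 18 mm high, floor 3 mm thick, open above, a thin divider across its middle (y = 0). A breadboard fills much of the half at +y; the half at -y is empty, 124 x 115 mm inside, its centre at x = 0, y = -60 mm. Origin on the table under the tray's centre, z up; its yaw varies.
- pads (a point): Fixed point midway between the two rocker pads (38 mm square, black, at y = +40 and -40 mm from here in the fixture's axes), 42 mm high: the level of the pads' tops once fully down. They start 21 mm higher, sloping 20 degrees. 5 to 6 N pushes one down to its hard stop; its pin then holds the sensor 18 mm above the block. It stays down when let go.

How it is judged:
By the outcome, as a careful person would: the job done as asked, in the order asked, and still so for the second after the job is handed in, with the robot touching nothing.
It also fails if it takes over 54 s, if anything falls off the work surface, if the arm or the gripper's body presses on something with over 40 N, if the wrist force passes 120 N, or if a joint passes its speed limit or range.

## Robot

A 6-joint arm with a two-finger parallel gripper is mounted at the origin on the work surface. World frame = base frame: x ahead of the robot, y to its left, z up, the work surface at z = 0. Lengths are in m, angles in rad, forces in N, time in s.
With the tool pointing down it reaches from about 0.3 to 0.875 m from the base axis. Payload 6.4 kg.
Tool frame: the origin (TCP) lies at the very end of the fingers, on their centre line; the grasp point (between the pads) lies 19 mm behind it; z points along the fingers, x is the direction in which the jaws open and shut, and the axes are right-handed (so a half turn about z gives the same grasp; the last joint's range is limited). The gripper opens to 85 mm and grips with 20 to 120 N. Pads are 22 mm wide; open, the fingers measure 114 mm over their backs; the gripper's body (76 mm by 85 mm) begins 54 mm behind the grasp point. The pads swing forward as they close: fully open they stand 13 mm farther back than shut.
Start: joints at [0.964, 0.181, 1.607, -0, 1.354, -0.206], TCP at [0.224, 0.529, 0.208] pointing down, gripper open.
Joint ranges: [-2.99, 2.99], [-0.89, 2.07], [0.3, 2.58], [-1.14, 4.28], [0, 2.63], [-3.12, 3.12]. Speed limits (rad/s): [2.57, 2.57, 3.01, 3.14, 3.14, 3.14].

## Interface

Orientations are given as a rotation vector (axis times angle).
In Python, from rig import arm gives the robot as it stands. The module is installed in compiled form; this text tells all that it offers. Calls block until the motion is done:
- arm.move_ptp(position, orientation): joint-space move of the TCP to a pose.
- arm.move_linear(position, frame=None, vel=0.15, threshold=None): straight line of the TCP; frame=None keeps the orientation; vel is the mean speed in m/s. With threshold (N) it stops when the force on the tool has changed by that much, and returns True; else False.
- arm.move_j(angles): joint-space move.
- arm.move_gripper(opening, grip_force=None): finger opening in m; grip_force is the grip in N (None keeps the last); returns when the fingers have stopped.
- arm.wait(seconds).
- arm.inverse_kinematics(position, orientation): joint angles nearest the present ones, or None.
- arm.state(): the state.
- arm.read_camera(name): name is "side" or "top"; returns a dict with "color" (480x640x3 uint8, red, green, blue), "z_map" (480x640 float32, m along the optical axis (not along the pixel's ray), 0 where there is no reading), "K" (3x3 intrinsics, pixels), "k1" (the pictures are not rectified: a ray, as slopes to the right and down, at radius r is drawn at 1 + k1 r^2 times it, then the intrinsics apply), "pose" (4x4, takes a point from camera to world coordinates). Camera axes: x right, y down, z forward; pixel columns grow to the right and rows downward; lengths in m; the calibration is good to about 2 mm. A picture is of the moment at which its call begins.
A pose or a line that the arm cannot do raises arm.IKError and nothing moves.
- arm.finish_job(): hands the job in, once; it reports no verdict.
Trained networks look in the newest picture that a camera, given by its name, has taken for a name from the list of things; names that differ only in an ending like _2 or _b are one class to them, and where a whole thing is asked for, a point or a joint stands for the part that bears it (a point fixed in the world has none). Each returns a list of dicts, best first, with "confidence" (0 to 1); they miss things now and then, are a little off and sometimes report something else, mostly with a low value. They report only what shows in the picture. A call takes as long as a camera call.
- arm.spot_in(camera, query): "box" ([left, top, right, bottom] in pixels, round what is visible of it).
- arm.landmark_of(camera, query): "xy" ([column, row] in pixels: a listed point, or the origin of a listed thing).
The state is a dict: "clock": time; "qpos": joint angles; "joint_velocities": joint speeds; "tau": joint torques, N m; "position": TCP position; "tool_rot": TCP orientation; "force": force on the tool from outside, world axes, zero at the start; "wrist_torque": the same for the moment, N m; "gripper_width": finger opening in m.
Only numpy, scipy, OpenCV 4.12 (cv2) and the standard library are available. Lean on these libraries where they do the work, as an engineer would, in place of code of your own. Each camera call takes 0.05 s, during which the arm holds its last target.

## Working session

There is one attempt and no reset: what is moved stays moved. The work goes in short steps, each a Python script; the robot and the scene stay as the last script left them, time stands still between calls to the robot, and variables do not carry over. Pictures are saved under pics/ and viewed, and the job is handed in when it is done.

```bash
mkdir -p pics
cat > h.py <<'E'
import numpy as np, cv2
from rig import arm
def ray(im,uv):
    K=im["K"];k=im["k1"]
    d=np.array([(uv[0]-K[0,2])/K[0,0],(uv[1]-K[1,2])/K[1,1]]);s=d.copy()
    for _ in range(30): s=d/(1+k*(s@s))
    return s
def at_z(im,uv,z):
    s=ray(im,uv);T=np.array(im["pose"]);d=T[:3,:3]@np.array([s[0],s[1],1]);o=T[:3,3]
    return o+d*(z-o[2])/d[2]
def cloud(im):
    K=im["K"];k=im["k1"];v,u=np.mgrid[:480,:640]
    d=np.stack([(u-K[0,2])/K[0,0],(v-K[1,2])/K[1,1]],-1);s=d.copy()
    for _ in range(30): s=d/(1+k*(s**2).sum(-1,keepdims=True))
    z=im["z_map"][...,None];P=np.concatenate([s*z,z],-1);T=np.array(im["pose"])
    P=P@T[:3,:3].T+T[:3,3];P[im["z_map"]==0]=np.nan
    return P
def save(im,n): cv2.imwrite(f"pics/{n}.png",im["color"][...,::-1])
E
python3 - <<'E'
from h import *
for c in("side","top"):
    im=arm.read_camera(c);save(im,c+"0");np.savez(c+"0.npz",**im)
    for q in("window_sensor","socket_sensor","fixture","tray","pads"):
        for r in arm.landmark_of(c,q)[:2]: 
            z={"window_sensor":.041,"socket_sensor":.041,"pads":.042}.get(q,0)
            print(c,q,np.round(r["xy"],1),round(r["confidence"],2),at_z(im,r["xy"],z).round(4))
        print([ (np.round(b["box"]),round(b["confidence"],2)) for b in arm.spot_in(c,q)[:2]] if q!="pads" else "")
print(arm.state())
E
```

```text
[(array([301., 178., 313., 188.]), 0.64)]
side socket_sensor [301.9 171.7] 0.6 [0.5805 0.2409 0.041 ]
[(array([292., 153., 312., 172.]), 0.77)]
side fixture [306.5 206.6] 0.62 [0.5612 0.1811 0.    ]
[(array([227., 154., 325., 230.]), 0.88)]
side tray [426.9 317.4] 0.9 [ 0.5862 -0.1842  0.    ]
side tray [310.8 190.6] 0.56 [0.5938 0.2324 0.    ]
[(array([344., 252., 520., 388.]), 0.61)]
side pads [237.1 188.8] 0.75 [0.4475 0.2346 0.042 ]

top window_sensor [195.3 216.1] 0.55 [0.5569 0.1574 0.041 ]
[(array([179., 203., 207., 230.]), 0.76)]
top socket_sensor [146.1 197.8] 0.85 [0.5823 0.2322 0.041 ]
top socket_sensor [197.1 218.4] 0.52 [0.5535 0.1546 0.041 ]
[(array([130., 185., 150., 211.]), 0.74)]
top fixture [178.6 211.5] 0.67 [0.569  0.1943 0.    ]
[(array([ 93., 169., 230., 315.]), 0.64)]
top tray [415.1 206.8] 0.59 [ 0.5876 -0.179   0.    ]
[(array([339., 157., 500., 254.]), 0.74)]
top pads [142.7 284.3] 0.64 [0.454  0.2289 0.042 ]

{'clock': 1.0, 'qpos': array([ 9.63677837e-01,  1.80807089e-01,  1.60700438e+00,  1.53070000e-05,
        1.35379281e+00, -2.06241367e-01]), 'joint_velocities': array([-1.31972565e-03, -9.81227932e-04,  3.68240441e-04,  6.32583877e-04,
        9.35674087e-05,  4.94140229e-04]), 'tau': array([ 1.44799604e-03, -4.44847727e+01, -3.51688635e+01, -3.84324421e-04,
        7.49321571e-04,  6.05100695e-06]), 'position': array([0.22433634, 0.52944747, 0.20788235]), 'tool_rot': array([-2.61924871e+00, -1.73467010e+00,  2.56515365e-05]), 'force': array([-0.44748831, -0.22146956,  0.18691133]), 'wrist_torque': array([-0.05611901, -0.00616926, -0.02240028]), 'gripper_width': 0.08546809532147699}
```

View pics/top0.png

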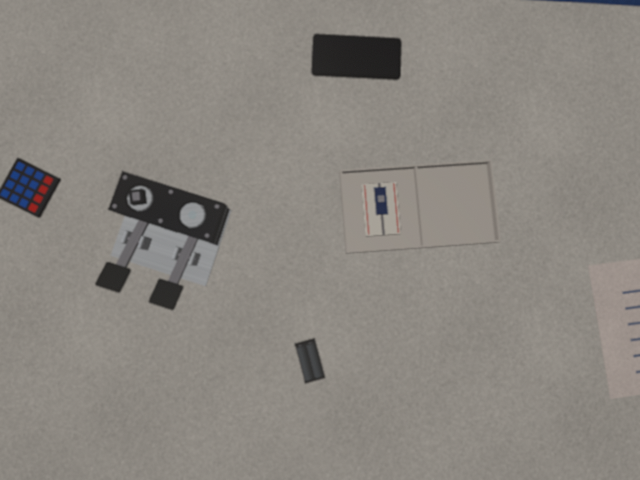

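View pics/side0.png

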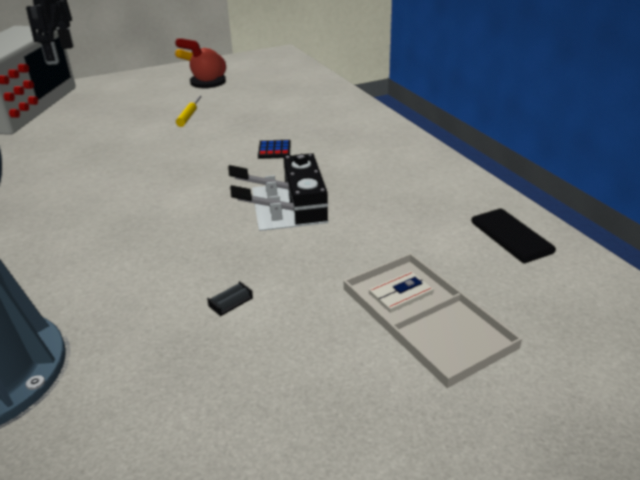

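The top view shows the block around (170,208). The socket sensor is at (138,197) and the window sensor at (192,214). The pads are at (113,277) and (167,293), so the window sensor's own pad is (167,293). The empty half of the tray is the right one, around (457,203). Next I'll refine these positions.

Run:
```python
from h import *
im=dict(np.load("top0.npz"));P=cloud(im);z=P[...,2]
print("z samples",[ (p,P[p[1],p[0]].round(4)) for p in [(192,214),(165,200),(167,293),(113,277),(138,197),(457,203),(420,350),(185,265)]])
def rect(m,zz):
    m=m.astype(np.uint8);n,l,s,c=cv2.connectedComponentsWithStats(m);i=1+np.argmax(s[1:,4]);v,u=np.where(l==i)
    pts=np.array([at_z(im,(a,b),zz)[:2] for a,b in zip(u,v)]);r=cv2.minAreaRect((pts*1000).astype(np.float32));return r,s[i],c[i]
reg=np.zeros((480,640),bool);reg[160:260,90:240]=1
print("block",rect(reg&(z>.058)&(z<.075),.065))
col=im["color"].astype(int).sum(2)
m=reg&(z>.055)&(z<.075)&(col>330);m[:, :170]=0
print("window",rect(m,.065))
for x0,x1 in((90,140),(141,195)):
    r=np.zeros((480,640),bool);r[255:315,x0:x1]=1
    m=r&(col<180)&(z>.03);R=rect(m,.063);print("pad",R);
    v,u=np.where(m);print(P[v,u].mean(0),z[m].min(),z[m].max())
reg[:]=0;reg[140:270,330:510]=1
print("tray",rect(reg&(z>.012),.018))
b=cv2.resize(im["color"][150:330,80:260],None,fx=3.3,fy=3.3,interpolation=cv2.INTER_CUBIC);cv2.imwrite("pics/crop0.png",b[...,::-1])
s=dict(np.load("side0.npz"));print("side window",at_z(s,(308,183),.065))
```

```text
z samples [((192, 214), array([0.5562, 0.1558, 0.0672])), ((165, 200), array([0.576 , 0.1969, 0.063 ])), ((167, 293), array([0.443 , 0.1867, 0.0616])), ((113, 277), array([0.4634, 0.2638, 0.0644])), ((138, 197), array([0.5763, 0.2295, 0.0806])), ((457, 203), array([ 0.5951, -0.245 ,  0.0038])), ((420, 350), array([ 0.3646, -0.1875,  0.0038])), ((185, 265), array([0.4841, 0.1692, 0.0392]))]
block (((566.68017578125, 193.5924072265625), (158.67855834960938, 60.70242691040039), 73.84650421142578), array([ 108,  170,  117,   73, 4315], dtype=int32), array([168.08088065, 206.87415991]))
window (((555.8368530273438, 156.30865478515625), (33.277442932128906, 34.382843017578125), 1.6521636247634888), array([180, 203,  25,  24, 460], dtype=int32), array([191.80652174, 214.54130435]))
pad (((464.2576599121094, 264.6752014160156), (34.952945709228516, 38.33911895751953), 66.78860473632812), array([ 96, 263,  34,  29, 611], dtype=int32), array([112.77905074, 276.62684124]))
[0.46395095 0.26428592 0.06395706] 0.05559038659229332 0.0720612509849663
pad (((442.2731018066406, 188.18812561035156), (37.05846405029297, 35.30611801147461), 73.5346908569336), array([150, 280,  32,  29, 615], dtype=int32), array([165.64715447, 293.79186992]))
[0.44199123 0.18784939 0.06396956] 0.05540825715668052 0.07223042780696431
tray (((587.2313232421875, -182.26248168945312), (131.0142364501953, 242.16500854492188), 5.852963924407959), array([ 339,  159,  162,   94, 1439], dtype=int32), array([423.65601112, 203.25990271]))
side window [0.5548703  0.15448319 0.065     ]
```

View pics/crop0.png

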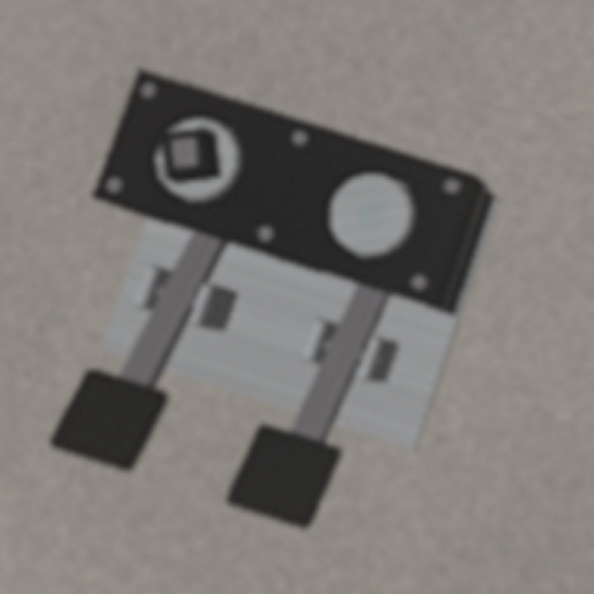

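The numbers agree: fixture yaw is about -16.1°, the nest at (0.556, 0.156), and its pad at (0.442, 0.188) starting at z≈0.063. The tray's yaw is about 5.9°, with its empty half centred at (0.593, -0.242). Now I'll push the pad.

```bash
cat >> h.py <<'E'
from scipy.spatial.transform import Rotation
def down(deg):
    c,s=np.cos(np.radians(deg)),np.sin(np.radians(deg))
    return Rotation.from_matrix(np.array([[c,s,0],[s,-c,0],[0,0,-1]])).as_rotvec()
def best(pos,degs):
    q0=arm.state()["qpos"];o=[]
    for d in degs:
        q=arm.inverse_kinematics(pos,down(d))
        if q is not None:o.append((np.abs(np.array(q)-q0).max(),d,np.round(q,2)))
    return sorted(o,key=lambda t:t[0])
E
python3 - <<'E'
from h import *
for p in([.442,.188,.1],[.5557,.156,.14],[.593,-.242,.1]):
    for b in best(p,(-16,164,74,-106)):print(p,b)
d=best([.442,.188,.1],(74,-106,-16,164))[0][1]
arm.move_gripper(0.0)
arm.move_ptp([.442,.188,.10],down(d))
s=arm.state();print(s["clock"],s["position"],s["force"],s["gripper_width"])
r=arm.move_linear([.4425,.1885,.040],vel=.03,threshold=14)
s=arm.state();print(r,s["clock"],s["position"],s["force"])
save(arm.read_camera("side"),"push")
E
```

```text
[0.442, 0.188, 0.1] (np.float64(0.8093002194147809), -16, array([ 0.15,  0.1 ,  1.93, -0.  ,  1.11,  0.43]))
[0.442, 0.188, 0.1] (np.float64(0.93092466241259), 74, array([ 0.15,  0.1 ,  1.93, -0.  ,  1.11, -1.14]))
[0.442, 0.188, 0.1] (np.float64(2.210667991177203), -106, array([ 0.15,  0.1 ,  1.93, -0.  ,  1.11,  2.  ]))
[0.442, 0.188, 0.1] (np.float64(2.5017209892074876), 164, array([ 0.15,  0.1 ,  1.93, -0.  ,  1.11, -2.71]))
[0.5557, 0.156, 0.14] (np.float64(0.8955345121162352), -16, array([ 0.07,  0.25,  1.66, -0.  ,  1.22,  0.35]))
[0.5557, 0.156, 0.14] (np.float64(1.0171589551140447), 74, array([ 0.07,  0.25,  1.66, -0.  ,  1.22, -1.22]))
[0.5557, 0.156, 0.14] (np.float64(2.1244336984757477), -106, array([ 0.07,  0.25,  1.66, -0.  ,  1.22,  1.92]))
[0.5557, 0.156, 0.14] (np.float64(2.5879552819089424), 164, array([ 0.07,  0.25,  1.66, -0.  ,  1.22, -2.79]))
[0.593, -0.242, 0.1] (np.float64(1.536120653712684), -106, array([-0.57,  0.43,  1.52, -0.  ,  1.19,  1.28]))
[0.593, -0.242, 0.1] (np.float64(1.5361206537126844), -16, array([-0.57,  0.43,  1.52, -0.  ,  1.19, -0.29]))
[0.593, -0.242, 0.1] (np.float64(1.6577450967104936), 74, array([-0.57,  0.43,  1.52, -0.  ,  1.19, -1.86]))
[0.593, -0.242, 0.1] (np.float64(3.054643883674195), 164, array([-0.57,  0.43,  1.52,  0.  ,  1.19,  2.85]))
3.3167 [0.44210156 0.18873852 0.10031846] [ 0.14391341 -0.90799506  0.43815693] -4.7920994436583455e-05
False 5.4667 [0.44272156 0.18860231 0.0404576 ] [-2.21335479 -0.26304561  5.71052852]
```

View pics/push.png

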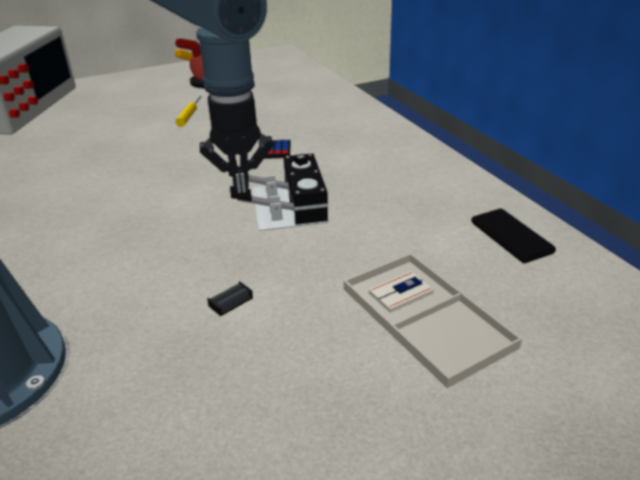

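The tool is over the pad at about (240,190), but the sensor at (308,183) still looks seated. I need a closer look.

Run:
```python
from h import *
s=arm.read_camera("side");t=arm.read_camera("top");st=arm.state();print(st["position"],st["force"],st["clock"])
a=cv2.resize(s["color"][130:240,200:340],None,fx=4,fy=4,interpolation=cv2.INTER_CUBIC)
o=dict(np.load("side0.npz"))["color"][130:240,200:340]
cv2.imwrite("pics/c1.png",a[...,::-1])
P=cloud(t);print(P[214,192],P[196,165],P[250,187]);save(t,"t1")
b=cv2.resize(t["color"][150:330,80:260],None,fx=3,fy=3,interpolation=cv2.INTER_CUBIC);cv2.imwrite("pics/c2.png",b[...,::-1])
```

```text
[0.44270663 0.18858585 0.04043581] [-2.53274098  0.54130643  5.65121323] 5.6167
[0.55658759 0.15645239 0.06450511] [0.58123762 0.19606494 0.06659511] [0.50670311 0.16929556 0.03228923]
```

View pics/c1.png

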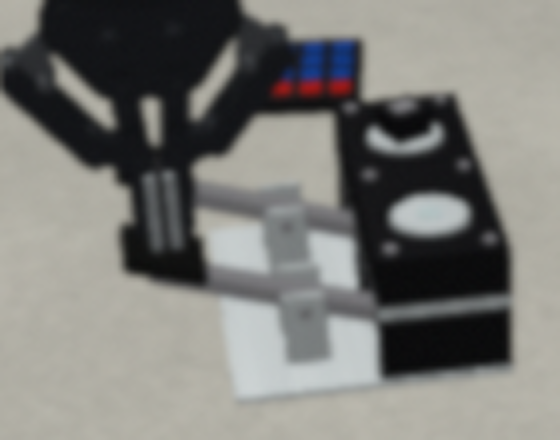

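View pics/c2.png

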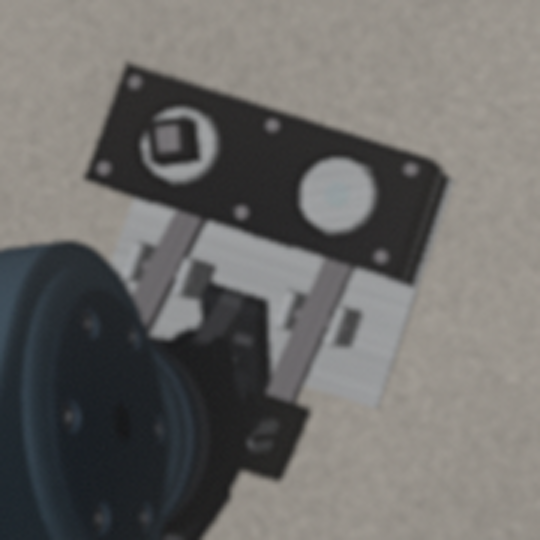

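Run:
```python
from h import *
def proj(im,p):
    T=np.linalg.inv(np.array(im["pose"]));c=T[:3,:3]@p+T[:3,3];s=c[:2]/c[2];s=s*(1+im["k1"]*(s@s));return (im["K"]@[*s,1])[:2]
s=arm.read_camera("side");t=arm.read_camera("top")
for z in(.02,.04,.063):
    p=np.array([.4427,.1886,z]);print(z,proj(s,p),proj(t,p))
t0=dict(np.load("top0.npz"));P0=cloud(t0);P=cloud(t)
n=np.array([.5558,.156]);ex=np.array([.961,-.277])
for x in(-35,-45,-55,-60,-65,-70,-80,-90,-100,-118,-130):
    q=n+ex*x/1000;u,v=np.round(proj(t,np.array([*q,.05]))).astype(int)
    print(x,(u,v),P0[v,u,2].round(4),P[v,u,2].round(4))
s0=dict(np.load("side0.npz"))
a=np.hstack([cv2.resize(i["color"][150:220,220:330],None,fx=3.6,fy=5,interpolation=cv2.INTER_CUBIC) for i in(s0,s)]);cv2.imwrite("pics/c3.png",a[...,::-1])
```

```text
0.02 [244.31505892 211.23608697] [174.07887387 292.59318394]
0.04 [243.22882925 201.6456744 ] [170.16168542 292.87343466]
0.063 [241.95228636 190.37396977] [165.36836712 293.21608649]
-35 (np.int64(187), np.int64(239)) 0.0247 0.0269
-45 (np.int64(185), np.int64(245)) 0.0303 0.0295
-55 (np.int64(182), np.int64(252)) 0.0319 0.0338
-60 (np.int64(181), np.int64(255)) 0.0352 0.0345
-65 (np.int64(180), np.int64(258)) 0.0364 0.0372
-70 (np.int64(179), np.int64(262)) 0.0401 0.0387
-80 (np.int64(177), np.int64(268)) 0.0412 0.0421
-90 (np.int64(174), np.int64(275)) 0.0457 0.0471
-100 (np.int64(172), np.int64(281)) 0.0485 0.049
-118 (np.int64(168), np.int64(293)) 0.0643 0.0867
-130 (np.int64(165), np.int64(301)) nan 0.0739
```

View pics/c3.png

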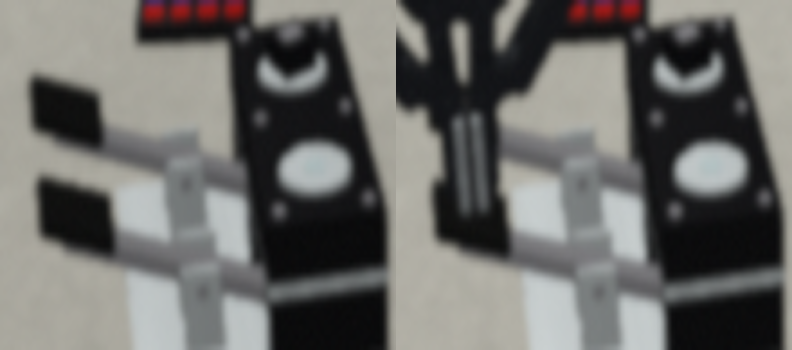

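The rocker hasn't moved, although the reported TCP height is 0.040. I'll check the gripper width, lift clear, and compare the visible fingertip with the reported TCP.

Run:
```python
from h import *
def proj(im,p):
    T=np.linalg.inv(np.array(im["pose"]));c=T[:3,:3]@p+T[:3,3];s=c[:2]/c[2];s=s*(1+im["k1"]*(s@s));return (im["K"]@[*s,1])[:2]
print(arm.state()["gripper_width"])
arm.move_linear([.4425,.1885,.10],vel=.15)
st=arm.state();print(st["position"],st["force"],st["gripper_width"],st["clock"])
s=arm.read_camera("side");p=proj(s,st["position"]);print(p)
c=s["color"].copy();cv2.circle(c,tuple(np.round(p).astype(int)),1,(255,0,0),-1)
cv2.imwrite("pics/c4.png",cv2.resize(c[120:220,200:330],None,fx=5,fy=5,interpolation=cv2.INTER_CUBIC)[...,::-1])
```

```text
5.78686469856211e-07
[0.44231493 0.18842055 0.09960532] [ 0.05038334  0.53167138 -0.19331317] 0.00015938494635601798 6.2667
[239.68048825 171.96993177]
```

View pics/c4.png

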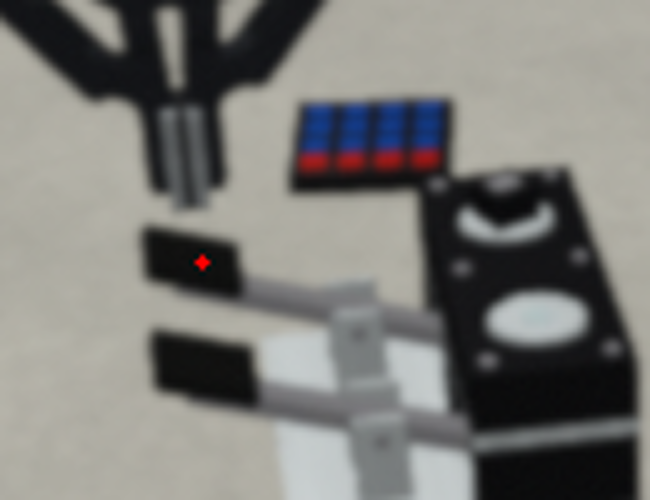

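With TCP=(…,0.0996), the visible fingertip is at about (238,161) while the reported TCP projects to (240,172). The real tip is therefore about 21 mm above the reported TCP. I'll check this with depth.

Run:
```python
from h import *
st=arm.state();s=arm.read_camera("side");P=cloud(s)
for v in range(150,168,2): print(v,[P[v,u].round(3).tolist() for u in(235,238,241)])
t=arm.read_camera("top");Q=cloud(t);m=(Q[...,2]>.085)&(Q[...,2]<.16)&(abs(Q[...,0]-.44)<.06)&(abs(Q[...,1]-.19)<.06)
print(m.sum(),np.nanmin(Q[m],0) if m.any() else "")
```

```text
150 [[0.437, 0.182, 0.145], [0.441, 0.178, 0.146], [0.447, 0.18, 0.144]]
152 [[0.435, 0.176, 0.145], [0.44, 0.178, 0.143], [0.447, 0.184, 0.138]]
154 [[0.434, 0.177, 0.141], [0.44, 0.179, 0.138], [0.446, 0.18, 0.137]]
156 [[0.435, 0.18, 0.136], [0.44, 0.181, 0.134], [0.445, 0.179, 0.134]]
158 [[0.434, 0.178, 0.133], [0.44, 0.18, 0.131], [0.445, 0.18, 0.13]]
160 [[0.433, 0.177, 0.13], [0.439, 0.178, 0.128], [0.518, 0.427, -0.002]]
162 [[0.435, 0.183, 0.123], [0.508, 0.415, 0.001], [0.514, 0.412, 0.001]]
164 [[0.5, 0.414, -0.001], [0.504, 0.405, 0.002], [0.512, 0.408, -0.001]]
166 [[0.461, 0.28, 0.065], [0.467, 0.28, 0.063], [0.509, 0.402, -0.002]]
148 [0.42711778 0.17650399 0.12421439]
```

Depth confirms it: the tip ends at z≈0.121–0.123 when the reported TCP is 0.0996. I'll use a measured tip offset of about +21 mm and push again to the hard stop, guarded by force.

Run:
```python
from h import *
arm.move_linear([.4425,.1885,.05],vel=.15)
r=arm.move_linear([.4425,.1885,.014],vel=.03,threshold=16)
st=arm.state();print(r,st["position"],st["force"],st["clock"])
t=arm.read_camera("top");P=cloud(t);print(P[212:217,190:195,2].mean())
save(arm.read_camera("side"),"push2")
```

```text
True [0.44159165 0.18890393 0.01852124] [-1.92250291 -0.66049879 10.24252134] 7.8833
0.08403716139609281
```

View pics/push2.png

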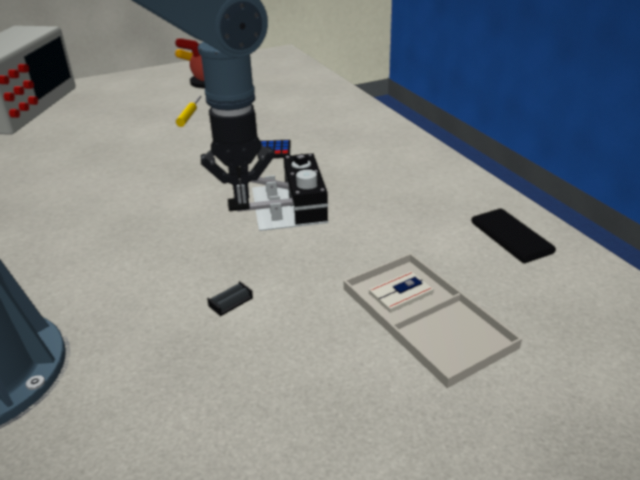

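The hard stop was reached. The sensor stands raised at (306,180) with its top at 84 mm. Next I'll release the pad and re-measure.

Run:
```python
from h import *
arm.move_linear([.4425,.1885,.12],vel=.25)
arm.move_gripper(.06)
t=arm.read_camera("top");s=arm.read_camera("side");P=cloud(t)
m=(P[...,2]>.076)&(P[...,2]<.095)&(t["color"].astype(int).sum(2)>330);m[:,:170]=0;m[:,225:]=0;m[:190]=0;m[240:]=0
v,u=np.where(m);pts=np.array([at_z(t,q,.083)[:2] for q in zip(u,v)])
print(len(v),np.median(P[m][:,2]),pts.mean(0),cv2.minEnclosingCircle((pts*1000).astype(np.float32)))
c=s["color"]
# finger tip height at 60 mm opening, side depth
Q=cloud(s);st=arm.state();m=(abs(Q[...,0]-.4425)<.06)&(abs(Q[...,1]-.1885)<.03)&(Q[...,2]>.1)
print(st["position"],st["clock"],st["gripper_width"],np.sort(Q[m][:,2])[:20].round(4))
cv2.imwrite("pics/c5.png",cv2.resize(c[110:230,190:340],None,fx=5,fy=5,interpolation=cv2.INTER_CUBIC)[...,::-1])
```

```text
481 0.08383902291606427 [0.55488797 0.15697061] ((554.9329833984375, 157.06455993652344), 17.40281105041504)
[0.44251032 0.18848864 0.1199647 ] 9.2417 0.05996507157509345 [0.1491 0.1491 0.1496 0.1514 0.1515 0.1516 0.1516 0.1517 0.1517 0.1521
 0.1523 0.153  0.1535 0.1535 0.1537 0.154  0.1541 0.1542 0.1544 0.1544]
```

View pics/c5.png

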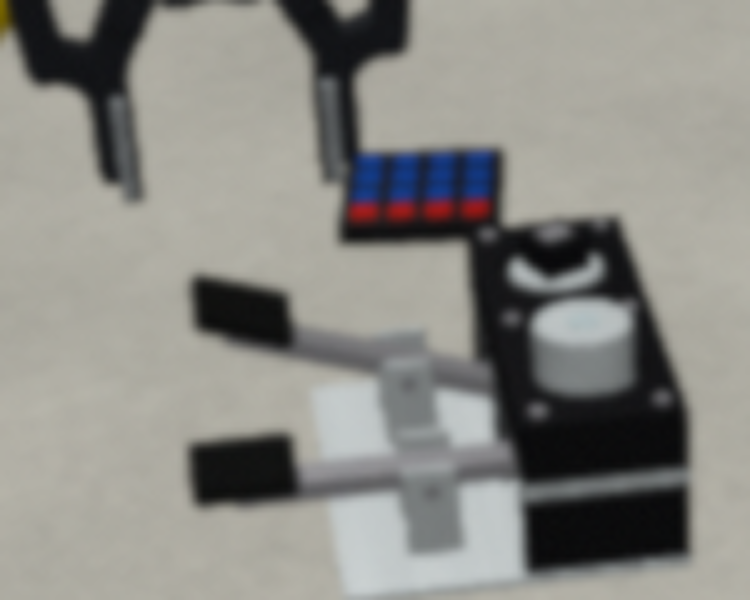

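The rocker stays down and the sensor stands raised and level, at about (585,345) in the crop. At 60 mm opening the tips sit about 29 mm behind the reported TCP; shut, it's about 22. I'll grasp with that allowance.

Run:
```python
from h import *
arm.move_ptp([.5553,.1567,.12],down(-16))
r=arm.move_linear([.5553,.1567,.0445],vel=.08,threshold=10)
st=arm.state();print(r,st["position"],st["force"],st["clock"])
if not r:
    arm.move_gripper(.02,30)
    st=arm.state();print(st["position"],st["force"],st["gripper_width"],st["clock"])
s=arm.read_camera("side");Q=cloud(s)
cv2.imwrite("pics/c6.png",cv2.resize(s["color"][110:230,230:380],None,fx=5,fy=5,interpolation=cv2.INTER_CUBIC)[...,::-1])
```

```text
False [0.55586315 0.15674205 0.0450773 ] [-0.51968894 -0.22142079  0.21891276] 10.875
[0.55588392 0.15671899 0.04520837] [-0.82331168 -0.26681415  2.61417818] 0.03456033376197738 11.2167
```

View pics/c6.png

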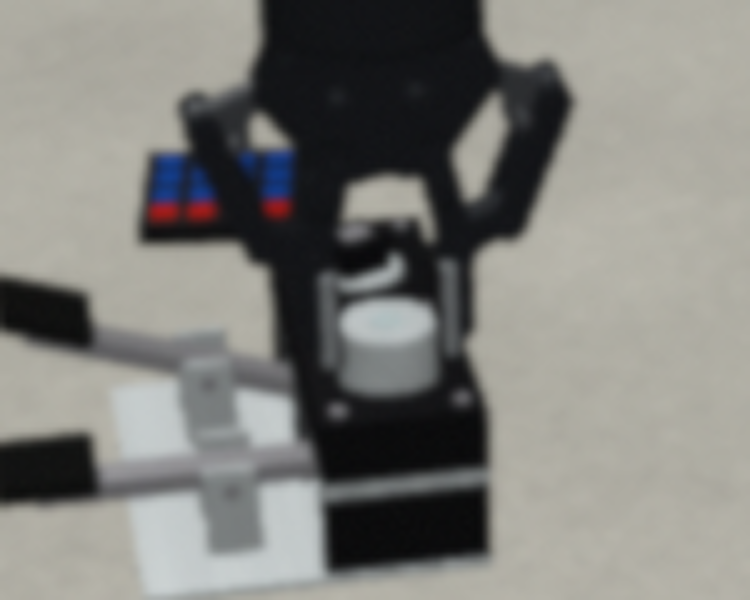

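The fingers sit on both sides of the can, with about 13 mm overlap. Next I'll lift and check.

Run:
```python
from h import *
arm.move_linear([.5558,.1567,.14],vel=.08)
st=arm.state();print(st["position"],st["force"],st["gripper_width"],st["clock"])
s=arm.read_camera("side")
cv2.imwrite("pics/c7.png",cv2.resize(s["color"][80:230,230:380],None,fx=4,fy=4,interpolation=cv2.INTER_CUBIC)[...,::-1])
```

```text
[0.55529384 0.15665855 0.13926763] [-0.61051248  0.37037421 -0.78465708] 0.034622698902124306 12.6083
```

View pics/c7.png

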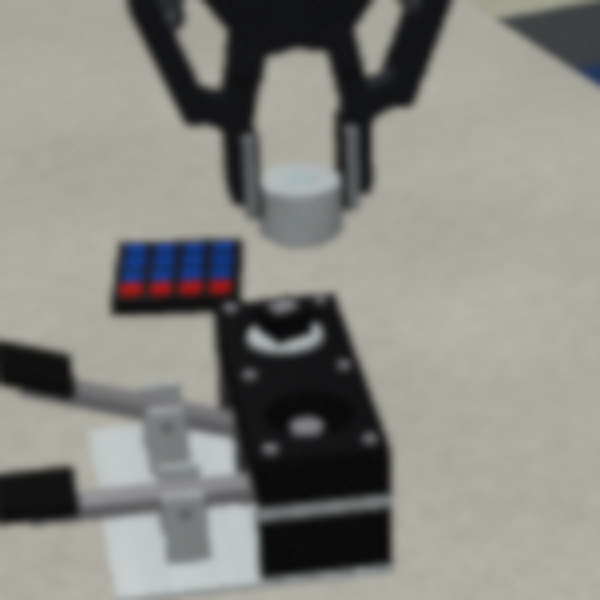

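The can is held upright and the nest is empty. Next I'll carry it to the tray and lower it under force guard. The underside is about 14 mm above the reported TCP, so I expect contact at TCP z≈-0.011.

Run:
```python
from h import *
arm.move_ptp([.593,-.242,.14],down(6))
arm.move_linear([.593,-.242,.012],vel=.12)
arm.wait(.2)
st=arm.state();print(st["position"],st["force"],st["gripper_width"],st["clock"])
r=arm.move_linear([.593,-.242,-.016],vel=.02,threshold=3)
st=arm.state();print(r,st["position"],st["force"],st["clock"])
s=arm.read_camera("side")
cv2.imwrite("pics/c8.png",cv2.resize(s["color"][220:400,330:540],None,fx=3.3,fy=3.3,interpolation=cv2.INTER_CUBIC)[...,::-1])
```

```text
[ 0.59352944 -0.24229054  0.01286725] [-0.04294798  0.24280362 -0.7649723 ] 0.03423943358243098 15.5583
True [ 0.59288954 -0.24199557 -0.01050538] [-0.97444827  0.63698467  4.55397444] 16.5917
```

View pics/c8.png

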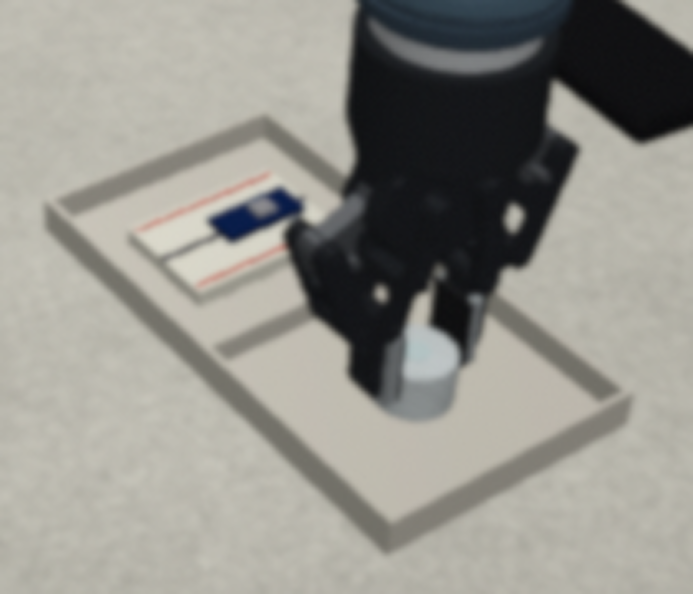

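Contact came at TCP z = -0.0105, as expected, and the can stands on the floor of the empty half. I'll release and retract.

Run:
```python
from h import *
arm.move_gripper(.062)
arm.move_linear([.593,-.242,.10],vel=.12)
arm.move_ptp([.42,-.02,.25],down(0))
arm.wait(.3)
t=arm.read_camera("top");s=arm.read_camera("side");P=cloud(t)
m=(P[...,2]>.02)&(P[...,2]<.035)&(abs(P[...,0]-.593)<.05)&(abs(P[...,1]+.242)<.05);print(m.sum(),P[m].mean(0),P[m][:,2].std(),arm.state()["clock"])
for q in("window_sensor","socket_sensor"):print(q,[(np.round(b["box"]),round(b["confidence"],2)) for b in arm.spot_in("top",q)])
save(s,"endside");save(t,"endtop")
```

```text
441 [ 0.59290355 -0.24108559  0.02736152] 0.0016567687408523284 19.725
window_sensor [(array([446., 193., 473., 216.]), 0.66)]
socket_sensor [(array([129., 182., 154., 210.]), 0.82)]
```

View pics/endside.png

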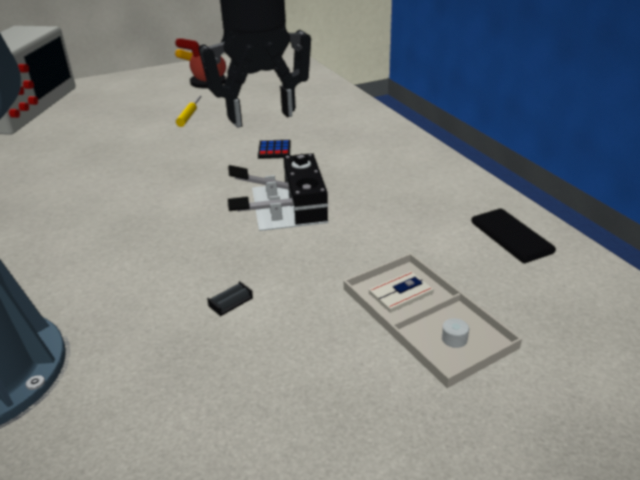

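View pics/endtop.png

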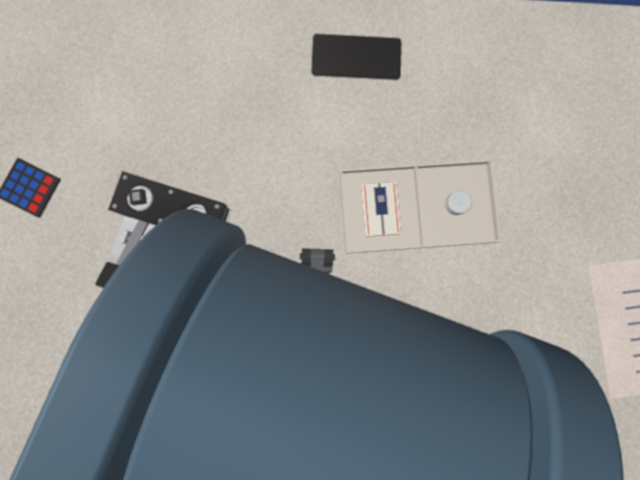

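The window sensor stands upright at (455,332) in the side view and (458,203) in the top view, top at 27 mm. The socket sensor is still seated at (138,197) in the top view, and the robot is clear of everything.

```bash
python3 -c "
from rig import arm
print(arm.finish_job())"
```

```text
the job is handed in; nothing more can be done
None
```

The job is done and handed in at about 20 s on the robot's clock. I pushed the window sensor's own rocker pad down to its stop, gripped the raised sensor, and set it down gently in the empty half of the tray.

**Last checks:**
- The sensor stands upright at about (0.593, -0.241), with its top at 27 mm as expected for standing on the tray floor.
- The socket sensor is still seated in its nest, its rocker is still up, and the robot touches nothing.

**What disagreed:**
- **Fingertip position:** the real fingertips sat about 21–23 mm behind the reported TCP when shut, and about 29 mm behind at 60 mm opening. My first push, to a reported 40 mm, therefore only touched the pad at about 5.7 N without moving the rocker. I measured the offset from the side camera's depth and pushed again, and the second push worked.
- **Gripper width:** it read 34.6 mm on the 36 mm can. The grip held without trouble.

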